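Snap the base cap into a resin casting

TASK

Take the flat-footed seating tool from its rubber pad and press it, upright and centred, onto the cap that stands proud in the upturned casting, until the cap clicks fully home; keep bearing on it firmly for a good second, but never hard enough to crack the casting (about 35 N). Then stand the tool upright on its pad again and let go; do not push the cap with the gripper, and leave everything else where it is.

Things in the scene. Friction and masses are not known exactly. Their poses are not given: they have to be found in the camera images.
- press: seating tool standing on its pad; sizes in mm. Origin at the centre of the foot's flat underside, z up along the tool. Round steel foot 34 dia from z 0 to 25, steel collar 50 dia from z 25 to 33, then a square wooden handle 26 x 26 (faces square to the tool's x and y) from z 33 to 86. About 0.25 kg; the fingertips may bear on the collar
- pad: square rubber pad 90 x 90 x 6 mm, fixed to the table, where the tool stands; origin at the centre of its underside
- cap: base cap, cream resin, about 40 g, sizes in mm. Origin at the centre of its underside, z up. Tapered rim (43 dia below, 50 dia from z 6 to 8), then a flat-topped round boss 40 dia from z 8 to 20: press on the boss's top. At the start it rests about 11 mm too high on four sprung catches in the mouth of the casting
- seat (a point): centre of the flat hard seat inside the casting, 20 mm below its rim, z up; it moves with the casting. The cap is home when its underside lies on the seat: its top is then flush with the rim and the four black catches have closed over the cap's tapered rim
- rim (a point): centre of the casting's mouth at rim height, 0.10 to 0.12 m over the table. The casting is an upturned resin barrel 84 dia x 60 mm, 53 mm bore, fast on a steel plate 94 dia over an aluminium jig 120 x 120 mm fixed to the table. Plate and casting give: under some 3 to 5 N they sink, not springing back, to a hard stop 2 to 11 mm lower. How far is not measured: it can only be felt
- catches (a point): centre of the ring of four sprung catches in the bore, 8.5 mm below the rim. With the casting on its stop, the cap moves down against them at some 8 to 16 N, snaps the last 3 to 5 mm by itself (the force drops), then lands on the hard seat, where the force climbs steeply: 20 to 25 N held there means it is home
- fig_a: bystander: finished barrel-shaped resin figure part, 78 dia x 60 mm; origin at its underside's centre
- fig_b: bystander: a second finished figure part, same shape; origin at its underside's centre
- jar: bystander: closed paint jar 60 dia x 75 mm; origin at its underside's centre
- cup: bystander: open plastic cup 68 dia x 80 mm; origin at its underside's centre
- spare: bystander: a spare base cap lying on the table, same size as the one in the casting; origin at its underside's centre
- punch: bystander: pin punch standing upright: disc foot 44 dia x 12, thin 14 mm shank, round handle 28 dia, 107 mm tall; not the seating tool; origin at its underside's centre
- brush: bystander: brush lying on the table, about 200 mm long; origin on its underside, about mid-length
Things that resemble listed ones, but are neither listed nor needed, are in the scene too. What is meant by the pad is not green, orange or white, and is the smaller of those in its own colour.

How it is judged:
By the outcome, as a careful person would: the job done as asked, in the order asked, and still so for the second after the job is handed in, with the robot touching nothing.
It also fails if it takes over 56 s, if anything falls off the work surface, if the arm or the gripper's body presses on something with over 40 N, if the wrist force passes 120 N, or if a joint passes its speed limit or range.

ROBOT

A 7-joint arm with a two-finger parallel gripper is mounted at the origin on the work surface. World frame = base frame: x ahead of the robot, y to its left, z up, the work surface at z = 0. Lengths are in mm, angles in rad, forces in N, time in s.
With the tool pointing down it reaches from about 400 to 850 mm from the base axis. Payload 10.4 kg.
Tool frame: the origin (TCP) lies midway between the tips of the shut fingers; the grasp point (between the pads) lies 19 mm behind it (bot.grip_point_offset is the distance from the TCP to the grasp point, in mm); z points along the fingers, y is the line along which they close (so a half turn about z gives the same grasp; the last joint's range is limited). The gripper opens to 85 mm and grips with 20 to 120 N. Pads are 22 mm wide; open, the fingers measure 114 mm over their backs; the gripper's body (76 mm by 85 mm) begins 54 mm behind the grasp point. The pads swing forward as they close: fully open they stand 13 mm farther back than shut.
Start: joints at [1.11, 0.332, -0.065, 1.46, 0.022, 1.35, -0.088], TCP at [264.992, -566.069, 199.138] pointing down, gripper open.
Joint ranges: [-2.6, 2.6], [-0.5, 2.12], [-1.47, 1.34], [0.16, 2.42], [-1.27, 4.41], [0.06, 2.06], [-2.6, 2.6]. Speed limits (rad/s): [2.22, 2.22, 2.79, 2.79, 3.14, 3.14, 3.14].

INTERFACE

Orientations are given as a 3x3 rotation matrix whose columns are the frame's x, y, z axes.
In Python, from station import bot, vision, workorder gives the robot as it stands.
- The arm moves only by the shell command python3 -m creep 'ROWS' [OPENING]. ROWS is JSON, a list of rows, each an object with "slide": the shift along the world's x, y, z in mm, a list of three; "twist": the turn about the world's z in degrees. A call has 1 to 8 rows; each row shifts and turns the commanded pose from where the row before left it; what a row does not reach is not made up. A row lasts 1/8 s, in which the tool goes at most 62.5 mm and 10.7 degrees, less where a joint would pass 70% of its speed; a pose out of reach is approached as far as the arm can. A call is refused whole if a number of a shift passes 62.5 or a number of a turn 10.7, either way. A call with a gripper value outside its range is refused whole. OPENING is the finger opening in mm, from 0 to 85.4, set as the call begins (- or left out, the last holds). The fingers move at their own pace and stop on an object; the grip force is fixed at half the most. Time passes only in rows, so rows that do not move let the fingers close. It gives the time, the measured TCP pose, the force, the opening and the grip force at its end, in the units of the state.
- bot.state(): the state, without advancing time (a new reading comes with each control period).
- vision.snapshot(name): name is "scene" or "top"; returns the picture (420x560x3 uint8, red, green, blue); there is no depth.
- vision.get_calibration(name): a dict with "fx", "fy", "cx", "cy" (pixels), "k1" (the pictures are not rectified: a ray, as slopes to the right and down, at radius r is drawn at 1 + k1 r^2 times it, then the intrinsics apply), "R" (3x3) and "t" (3): a world point X has camera coordinates R X + t. Camera axes: x right, y down, z forward; pixel columns grow to the right and rows downward; lengths in mm; the calibration is good to about 2 mm. A picture is of the moment at which its call begins. get_calibration takes no time and is no camera call.
- workorder.sign_off(): hands the job in; it is judged then, once.
The state is a dict: "clock": time; "q": joint angles; "joint_vel": joint speeds; "joint_torque": joint torques, N m; "tool_pos": TCP position; "tcp_rot": TCP orientation; "force": force on the tool from outside, world axes, zero at the start; "torque": the same for the moment, N m; "finger_gap": finger opening in mm; "grasp_force": force on a finger pad.
Only numpy, scipy, OpenCV 4.12 (cv2) and the standard library are available. Lean on these libraries where they do the work, as an engineer would, in place of code of your own. Each camera call takes 0.05 s, during which the arm holds its last target. There are 200 camera calls.

## Working session

There is one attempt and no reset: what is moved stays moved. The work goes in short steps, Python scripts to look and compute and a shell command to move; the robot and the scene stay as the last step left them, time stands still between calls to the robot, and variables do not carry over. Pictures are saved under pics/ and viewed, at most 10 in all, crops included, and the job is handed in when it is done.

```bash
ls; mkdir -p pics
python3 - <<'E'
from station import bot, vision
import cv2
for n in("scene","top"):
    im=vision.snapshot(n); cv2.imwrite(f"pics/{n}0.png",im[:,:,::-1]); c=vision.get_calibration(n); print(n,c)
s=bot.state(); print(s); print(bot.grip_point_offset)
E
```

```text
pics
scene {'fx': 389.45259226323515, 'fy': 389.45259226323515, 'cx': 284.7836053487646, 'cy': 206.08255734911867, 'k1': -0.04580691271318293, 'R': array([[-0.53393252,  0.8454832 ,  0.008616  ],
       [ 0.5954831 ,  0.38324972, -0.70605916],
       [-0.60026323, -0.37185726, -0.70810044]]), 't': array([ 326.8889773 , -263.95162093, 1541.14485405])}
top {'fx': 482.9086914892588, 'fy': 482.9086914892588, 'cx': 270.02522070019035, 'cy': 212.5240803945955, 'k1': 0.03351496385158419, 'R': array([[-0.01713052, -0.99984112,  0.00492725],
       [-0.98069246,  0.0158419 , -0.19491366],
       [ 0.19480463, -0.00817109, -0.98080803]]), 't': array([ -16.76568541,  589.02197865, 1127.62165666])}
{'clock': 0.1, 'q': array([ 1.11041852,  0.33278323, -0.06472553,  1.46083828,  0.02159248,
        1.34990534, -0.08846014]), 'joint_vel': array([ 2.82154173e-04, -2.42858482e-03,  3.04248552e-06, -3.89273075e-03,
       -1.22001348e-03,  1.33830517e-03, -1.01012214e-03]), 'joint_torque': array([ 1.54690893e-03, -6.26741767e+01,  4.91740031e-02, -3.92430890e+01,
        1.62473816e-02,  6.95326540e-03,  1.95118622e-05]), 'tool_pos': array([ 264.81069632, -565.71939825,  198.42056728]), 'tcp_rot': array([[ 9.05661530e-01,  4.24001035e-01, -5.61693252e-04],
       [ 4.24001405e-01, -9.05660857e-01,  1.10440161e-03],
       [-4.04361670e-05, -1.23837278e-03, -9.99999232e-01]]), 'force': array([ 0.59503404, -0.24499871, -0.39671084]), 'torque': array([ 0.0402409 , -0.01686733,  0.04194127]), 'grasp_force': 0.0, 'finger_gap': 85.332495478777}
18.700000000000003
```

View pics/scene0.png

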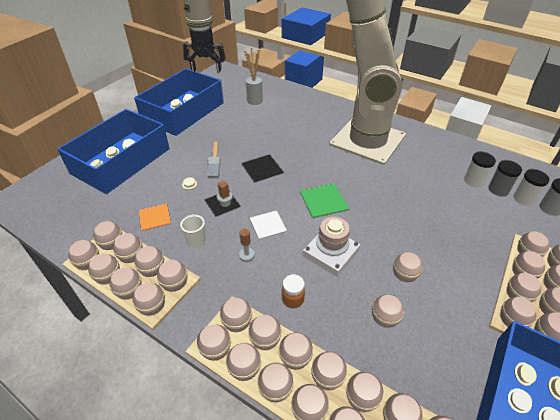

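View pics/top0.png

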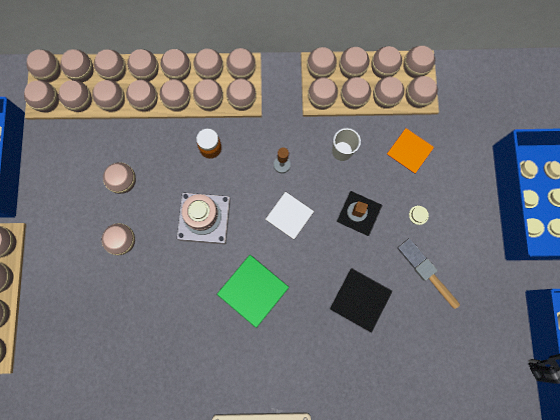

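The scene view shows the press on the small black pad at about (222,200) and the casting at (333,238). The top view shows them at (360,212) and (203,215). The green, white, orange and larger black pads are decoys. I'll zoom in on both next.

```bash
cat > h.py <<'E'
import numpy as np, cv2
from station import bot, vision
C={n:vision.get_calibration(n) for n in("scene","top")}
def ray(n,p):
    c=C[n]; d=np.array([(p[0]-c["cx"])/c["fx"],(p[1]-c["cy"])/c["fy"]]); u=d.copy()
    for _ in range(20): u=d/(1+c["k1"]*(u@u))
    R=np.array(c["R"]); return -R.T@np.array(c["t"]), R.T@np.array([u[0],u[1],1])
def onz(n,p,z):
    o,d=ray(n,p); return o+d*(z-o[2])/d[2]
def tri(ps,pt):
    (a,d),(b,e)=ray("scene",ps),ray("top",pt); d=d/np.linalg.norm(d); e=e/np.linalg.norm(e)
    s=np.linalg.lstsq(np.c_[d,-e],b-a,rcond=None)[0]; P,Q=a+s[0]*d,b+s[1]*e
    return (P+Q)/2,np.linalg.norm(P-Q)
def proj(n,X):
    c=C[n]; x=np.array(c["R"])@X+c["t"]; u=x[:2]/x[2]; u=u*(1+c["k1"]*(u@u)); return np.array([c["fx"]*u[0]+c["cx"],c["fy"]*u[1]+c["cy"]])
def crop(im,x,y,w,h,k): return cv2.resize(im[y:y+h,x:x+w],None,fx=k,fy=k,interpolation=cv2.INTER_CUBIC)
E
python3 - <<'E'
from h import *
a=cv2.imread("pics/scene0.png");b=cv2.imread("pics/top0.png")
g=np.vstack([np.hstack([crop(a,200,170,50,50,8)[:300],crop(a,295,205,50,50,8)[:300]]),np.hstack([crop(b,335,188,50,50,8)[:300],crop(b,178,190,50,50,8)[:300]])])
g=np.vstack([np.hstack([crop(a,197,172,50,50,6),crop(a,303,208,62,50,6)]),np.hstack([crop(b,335,188,50,50,6),crop(b,172,190,62,50,6)])])
cv2.imwrite("pics/crop1.png",g);print(g.shape)
E
```

```text
(600, 672, 3)
```

View pics/crop1.png

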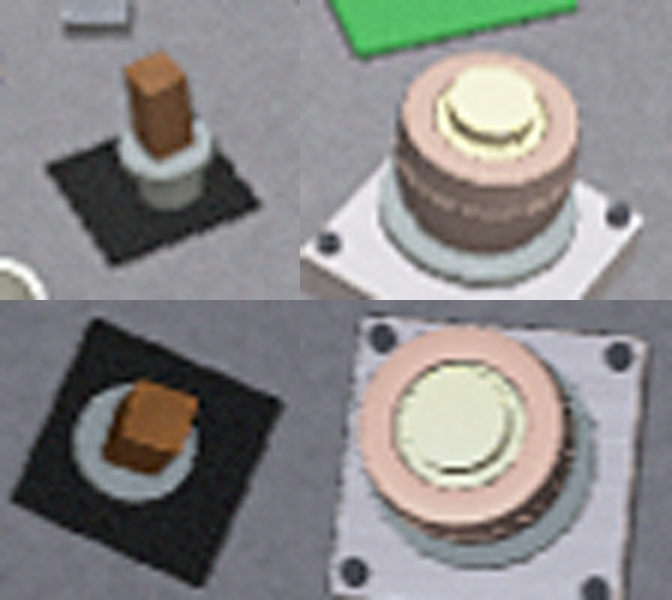

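The crops show the brown handle top face brighter than its sides, a grey collar, a black pad with sharp corners, and a cream boss top inside the casting's pink rim. I'll measure each of these from both views.

Run:
```python
from h import *
I={"scene":cv2.imread("pics/scene0.png"),"top":cv2.imread("pics/top0.png")}
roi={"scene":{"p":(197,172,50,50),"c":(303,208,62,55)},"top":{"p":(335,188,50,50),"c":(172,190,62,55)}}
K=8; M={}
def big(m):
    cs,_=cv2.findContours(m.astype(np.uint8),cv2.RETR_EXTERNAL,cv2.CHAIN_APPROX_NONE); return max(cs,key=cv2.contourArea)
rows=[]
for n in I:
    x,y,w,h=roi[n]["p"]; g=crop(I[n],x,y,w,h,K); H=cv2.cvtColor(g,cv2.COLOR_BGR2HSV).astype(int)
    f=lambda p:np.array([x,y])+(np.asarray(p,float)+.5)/K-.5
    brown=((H[...,0]<20)&(H[...,1]>90)); v=H[...,2]
    t=np.percentile(v[brown],[10,50,90]); print(n,"brownV",t)
    thr,_=cv2.threshold(v[brown].astype(np.uint8),0,255,cv2.THRESH_OTSU)
    ct=big(brown&(v>thr)); r=cv2.minAreaRect(ct); m=cv2.moments(ct); M[n,"h"]=f((m["m10"]/m["m00"],m["m01"]/m["m00"])); print("handle top",M[n,"h"],r, thr)
    dark=v<55; hull=cv2.convexHull(big(cv2.morphologyEx(dark.astype(np.uint8),cv2.MORPH_OPEN,np.ones((9,9)))))
    q=cv2.approxPolyDP(hull,12,True)[:,0]; M[n,"pad"]=f(q); print("pad",M[n,"pad"].round(2).tolist())
    cv2.drawContours(g,[ct],-1,(0,255,0),1); cv2.polylines(g,[q],True,(0,0,255),1)
    x2,y2,w,h=roi[n]["c"]; g2=crop(I[n],x2,y2,w,h,K); H=cv2.cvtColor(g2,cv2.COLOR_BGR2HSV).astype(int)
    f2=lambda p:np.array([x2,y2])+(np.asarray(p,float)+.5)/K-.5
    cream=(H[...,0]>22)&(H[...,0]<45)&(H[...,1]>12)&(H[...,2]>150); cc=big(cream); e=cv2.fitEllipse(cc); M[n,"cr"]=f2(e[0]);print("cream all",M[n,"cr"],e)
    pink=((H[...,0]<20)|(H[...,0]>170))&(H[...,1]>25)&(H[...,2]>185); pc=cv2.convexHull(big(pink|cream)); e2=cv2.fitEllipse(pc); M[n,"rim"]=f2(e2[0]); print("rim",M[n,"rim"],e2)
    cv2.ellipse(g2,e,(0,0,255),1); cv2.ellipse(g2,e2,(255,0,0),1)
    rows.append(np.hstack([g[:296,:],g2[:296]]) if 0 else np.hstack([cv2.resize(g,(300,300)),cv2.resize(g2,(338,300))]))
cv2.imwrite("pics/det1.png",np.vstack(rows))
for k in("h","cr","rim"): print(k,tri(M["scene",k],M["top",k]))
for n in I: print(n,"pad",[onz(n,p,6).round(1).tolist() for p in M[n,"pad"]])
```

```text
scene brownV [ 81. 100. 160.]
handle top [222.28360377 183.87527544] ((205.800048828125, 98.60000610351562), (48.299068450927734, 67.9764633178711), 63.43495178222656) 124.0
pad [[204.94, 199.19], [214.31, 195.44], [233.44, 197.81], [238.94, 206.06], [215.06, 215.31]]
cream all [334.4694767  226.54549217] ((255.2558135986328, 151.8639373779297), (120.91270446777344, 143.9509735107422), 101.1146240234375)
rim [334.45383835 227.11444664] ((255.13070678710938, 156.4155731201172), (174.6066436767578, 233.9500274658203), 99.43864440917969)
top brownV [ 60. 120. 136.]
handle top [361.01322614 207.07703563] ((211.42454528808594, 156.76416015625), (89.14701080322266, 83.10314178466797), 15.945394515991211) 95.0
pad [[350.19, 190.94], [381.06, 204.69], [368.06, 235.06], [336.81, 221.06]]
cream all [198.29612541 210.44478798] ((213.86900329589844, 167.0583038330078), (162.2535400390625, 171.48280334472656), 69.7888412475586)
rim [198.05806923 210.33935356] ((211.9645538330078, 166.21482849121094), (262.3778381347656, 270.4695129394531), 68.8222885131836)
h (array([ 591.92390564, -244.06329366,   90.91303495]), np.float64(0.14461256604376463))
cr (array([584.60376877, 140.79808092, 117.04821475]), np.float64(0.17695193697212858))
rim (array([585.21434475, 141.40300081, 115.6569887 ]), np.float64(0.5046311428858633))
scene pad [[612.8, -311.9, 6.0], [582.1, -297.3, 6.0], [556.6, -236.6, 6.0], [577.7, -198.0, 6.0], [651.8, -236.6, 6.0]]
top pad [[652.6, -235.4, 6.0], [614.9, -312.9, 6.0], [536.6, -275.0, 6.0], [574.0, -197.3, 6.0]]
```

View pics/det1.png

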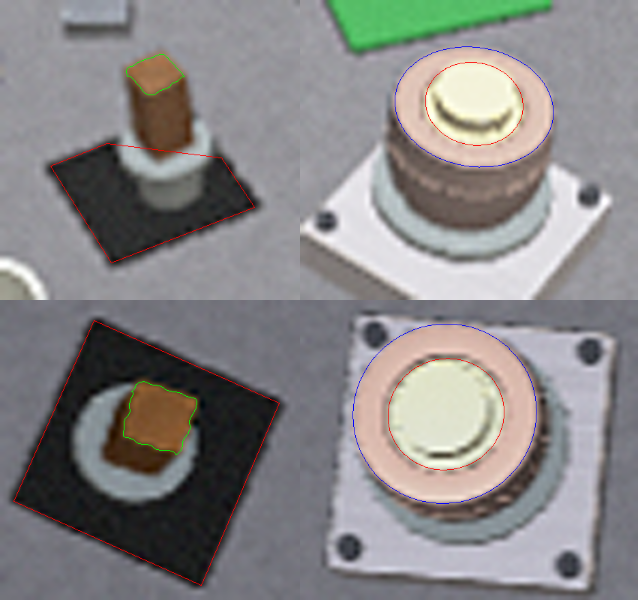

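Triangulation puts the handle top at z 90.9 against an expected 92. The rim is at z 115.7, inside the 100–120 range. The pad's edges come out near 87 mm on the plane at z 6. Next I need the handle yaw, the collar centre, the cap boss and the pad height.

Run:
```python
from h import *
I={"scene":cv2.imread("pics/scene0.png"),"top":cv2.imread("pics/top0.png")}
# yaw of handle from rect in top view (approx same scale) through plane z=91
r=((211.42454528808594, 156.76416015625), (89.14701080322266, 83.10314178466797), 15.945394515991211)
P=np.array([335,188])+(cv2.boxPoints(r)+.5)/8-.5
W=np.array([onz("top",p,91)[:2] for p in P]); print("centre",W.mean(0),"sides",[(round(float(np.linalg.norm(d)),1),round(float(np.degrees(np.arctan2(d[1],d[0]))%90),1)) for d in np.roll(W,-1,0)-W])
K=8
x,y,w,h=335,188,50,50; H=cv2.cvtColor(crop(I["top"],x,y,w,h,K),cv2.COLOR_BGR2HSV).astype(int)
b=cv2.cvtColor(crop(I["top"],x,y,w,h,K),cv2.COLOR_BGR2GRAY).astype(int)
yy,xx=np.mgrid[:400,:400]
# collar: bright (non-black) inside pad
m=(b>80)&(H[...,1]<70)&(np.hypot(xx-180,yy-188)<110)
hull=cv2.convexHull(cv2.findNonZero(m.astype(np.uint8)));e=cv2.fitEllipse(hull);p=np.array([x,y])+(np.array(e[0])+.5)/K-.5
print("collar",p,e,"z39:",onz("top",p,39))
# pad: triangulate three unoccluded corners
for ps,pt in(((204.94,199.19),(381.06,204.69)),((238.94,206.06),(336.81,221.06) if 0 else (350.19,190.94)),((215.06,215.31),(350.19,190.94)),((238.94,206.06),(336.81,221.06)),((238.94,206.06),(368.06,235.06))): print(tri(ps,pt))
# cap boss: Canny-free: radial look at V profile
for n,(x,y,w,h) in {"scene":(303,208,62,55),"top":(172,190,62,55)}.items():
    for z,r,lab in((115.7,42,"rim"),(126.7,20,"boss"),(114.7,25,"caprim")):
        q=np.array([proj(n,np.array([585.2+r*np.cos(t),141.4+r*np.sin(t),z])) for t in np.linspace(0,6.28,60)]); print(n,lab,"ctr",proj(n,np.array([585.2,141.4,z])).round(2),"extent",q.min(0).round(1),q.max(0).round(1))
g=[]
for n,(x,y,w,h) in {"scene":(313,212,42,32),"top":(177,192,42,36)}.items():
    c=crop(I[n],x,y,w,h,9); c=cv2.convertScaleAbs(c,alpha=1.6,beta=-140)
    for z,r,col in((126.7,20,(0,0,255)),(115.7,42,(255,0,0))):
        q=np.array([proj(n,np.array([585.2+r*np.cos(t),141.4+r*np.sin(t),z])) for t in np.linspace(0,6.28,60)]); q=((q-[x,y]+.5)*9-.5).round().astype(int)
        cv2.polylines(c,[q],True,col,1)
    g.append(c)
cv2.imwrite("pics/cap.png",np.hstack([cv2.copyMakeBorder(c,0,330-c.shape[0],0,0,cv2.BORDER_CONSTANT) if c.shape[0]<330 else c[:330] for c in g]))
```

```text
centre [ 591.69772413 -243.91430048] sides [(25.6, 71.6), (26.4, 72.6), (25.6, 71.4), (26.3, 72.6)]
collar [357.00830269 211.3527317 ] ((179.56642150878906, 190.3218536376953), (156.25234985351562, 165.39515686035156), 104.31036376953125) z39: [ 591.90909804 -243.86558069   39.        ]
(array([ 614.11175021, -311.69930757,    7.44628461]), np.float64(1.8147322647951547))
(array([ 624.3986531 , -196.65324491,   58.14952716]), np.float64(64.10023547588484))
(array([ 652.49340076, -235.49404685,    7.12748617]), np.float64(0.7115259947333621))
(array([ 575.09056283, -198.75390924,    3.09099859]), np.float64(2.2840879507688627))
(array([ 534.63006462, -266.23758624,  -58.69130301]), np.float64(48.994606235133716))
scene rim ctr [334.55 227.11] extent [319.1 215.9] [350.1 239. ]
scene boss ctr [334.96 224.38] extent [327.5 218.9] [342.4 230. ]
scene caprim ctr [334.51 227.35] extent [325.3 220.6] [343.7 234.3]
top rim ctr [198.16 210.3 ] extent [180.1 192.8] [216.2 228.1]
top boss ctr [197.48 209.35] extent [188.8 200.9] [206.2 217.9]
top caprim ctr [198.22 210.38] extent [187.5 199.9] [208.9 220.9]
```

View pics/cap.png

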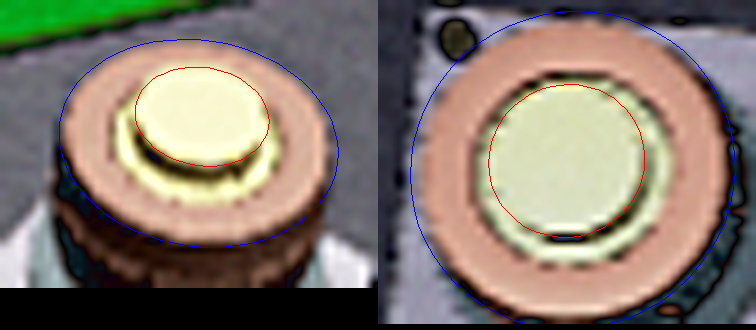

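The red boss circle (r 20 at z 126.7) and the blue rim circle both land on the picture edges, so the cap centre is about (585.2, 141.4). The tool is at (591.9, -243.9) with its faces at -18° or 72°. I need a twist of +47° and a shift of (+327, +322).

```bash
python3 -m creep '[{"slide":[30,30,0],"twist":5.9},{"slide":[30,30,0],"twist":5.9},{"slide":[30,30,0],"twist":5.9},{"slide":[30,30,0],"twist":5.9},{"slide":[30,30,0],"twist":5.9},{"slide":[30,30,0],"twist":5.9},{"slide":[30,30,0],"twist":5.9},{"slide":[30,30,0],"twist":5.7}]' 70
python3 -m creep '[{"slide":[30,28,0],"twist":0},{"slide":[30,28,0],"twist":0},{"slide":[27,26,0],"twist":0},{"slide":[0,0,0],"twist":0},{"slide":[0,0,0],"twist":0},{"slide":[0,0,0],"twist":0}]'
```

```text
clock: 1.1
tool_pos: [506.2, -323.6, 199.0]
tcp_rot: [[0.302, 0.953, -0.0], [0.953, -0.302, 0.0], [0.0, -0.0, -1.0]]
force: [-0.1, 0.1, 0.1]
finger_gap: 70.0
grasp_force: 0.0
clock: 1.85
tool_pos: [591.2, -245.1, 199.2]
tcp_rot: [[0.309, 0.951, -0.0], [0.951, -0.309, -0.001], [-0.001, -0.0, -1.0]]
force: [-0.1, 0.4, -0.3]
finger_gap: 70.0
grasp_force: 0.0
```

```bash
python3 -m creep '[{"slide":[0.4,0.6,-30],"twist":0},{"slide":[0.4,0.6,-30],"twist":0},{"slide":[0,0,-30],"twist":0},{"slide":[0,0,-30],"twist":0},{"slide":[0,0,-20],"twist":0},{"slide":[0,0,-10],"twist":0},{"slide":[0,0,-6],"twist":0},{"slide":[0,0,0],"twist":0}]' 60
python3 - <<'E'
from h import *
s=bot.state();print(s["tool_pos"],s["force"])
t=crop(vision.snapshot("scene"),180,110,90,110,5);cv2.imwrite("pics/pre.png",t[:,:,::-1])
E
```

```text
clock: 2.85
tool_pos: [593.1, -243.0, 43.5]
tcp_rot: [[0.308, 0.951, 0.001], [0.951, -0.308, -0.0], [0.0, 0.001, -1.0]]
force: [-1.1, 0.2, -0.4]
finger_gap: 60.2
grasp_force: 0.0
[ 593.05178744 -242.97294262   43.50707255] [-1.09728251  0.17302034 -0.39518805]
```

View pics/pre.png

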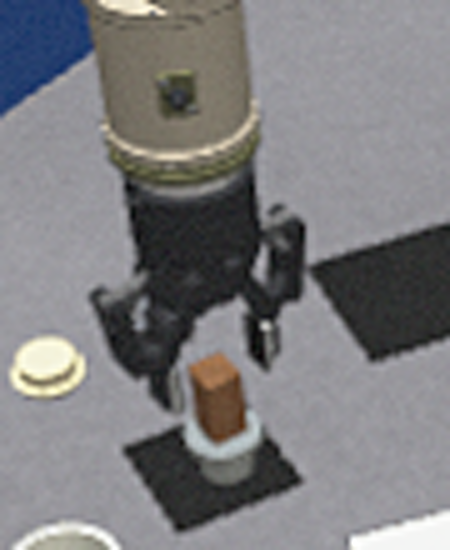

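The fingers straddle the handle clear of the collar. I'll lower slightly and close.

```bash
python3 -m creep '[{"slide":[-0.6,-0.6,-2],"twist":0},{"slide":[0,0,0],"twist":0},{"slide":[0,0,0],"twist":0}]'; python3 -m creep '[{"slide":[0,0,0],"twist":0},{"slide":[0,0,0],"twist":0},{"slide":[0,0,0],"twist":0},{"slide":[0,0,0],"twist":0},{"slide":[0,0,0],"twist":0},{"slide":[0,0,0],"twist":0},{"slide":[0,0,0],"twist":0},{"slide":[0,0,0],"twist":0}]' 0
```

```text
clock: 3.28
tool_pos: [592.3, -243.5, 41.3]
tcp_rot: [[0.308, 0.952, 0.0], [0.952, -0.308, -0.0], [-0.0, 0.0, -1.0]]
force: [-0.7, 0.2, 0.6]
finger_gap: 59.9
grasp_force: 0.0
clock: 4.28
tool_pos: [592.4, -243.5, 41.4]
tcp_rot: [[0.308, 0.952, 0.001], [0.952, -0.308, -0.0], [0.0, 0.001, -1.0]]
force: [0.1, 0.4, 6.0]
finger_gap: 24.8
grasp_force: 59.6
```

```bash
python3 -m creep '[{"slide":[0,0,5],"twist":0},{"slide":[0,0,20],"twist":0},{"slide":[0,0,30],"twist":0},{"slide":[0,0,30],"twist":0},{"slide":[0,0,30],"twist":0},{"slide":[0,0,25],"twist":0},{"slide":[0,0,5],"twist":0},{"slide":[0,0,0],"twist":0}]'
python3 -m creep '[{"slide":[0,20,0],"twist":0},{"slide":[0,40,0],"twist":0},{"slide":[0,50,0],"twist":0},{"slide":[0,50,0],"twist":0},{"slide":[0,50,0],"twist":0},{"slide":[-3,50,0],"twist":0},{"slide":[-4,50,0],"twist":0},{"slide":[0,40,0],"twist":0}]'
python3 -m creep '[{"slide":[0,25,0],"twist":0},{"slide":[0,10,0],"twist":0},{"slide":[0,0,0],"twist":0},{"slide":[0,0,0],"twist":0},{"slide":[0,0,0],"twist":0},{"slide":[0,0,0],"twist":0}]'
python3 - <<'E'
from h import *
s=bot.state();print(s["tool_pos"],s["force"])
a=vision.snapshot("scene");b=vision.snapshot("top");cv2.imwrite("pics/s2.png",a[:,:,::-1]);cv2.imwrite("pics/t2.png",b[:,:,::-1])
cv2.imwrite("pics/ov.png",np.hstack([crop(a,290,170,80,100,5),crop(b,160,160,80,100,5)])[:,:,::-1])
E
```

```text
clock: 5.28
tool_pos: [592.0, -243.4, 186.0]
tcp_rot: [[0.308, 0.952, -0.0], [0.952, -0.308, -0.0], [-0.0, -0.0, -1.0]]
force: [-0.0, -0.4, -2.0]
finger_gap: 24.6
grasp_force: 59.1
clock: 6.28
tool_pos: [583.4, 110.3, 185.4]
tcp_rot: [[0.305, 0.952, -0.001], [0.952, -0.305, 0.0], [-0.0, -0.001, -1.0]]
force: [1.0, -0.2, -1.9]
finger_gap: 25.0
grasp_force: 59.1
clock: 7.02
tool_pos: [585.3, 140.8, 186.2]
tcp_rot: [[0.309, 0.951, 0.0], [0.951, -0.309, -0.0], [-0.0, 0.0, -1.0]]
force: [0.3, -0.1, -2.9]
finger_gap: 24.5
grasp_force: 59.1
[585.33437471 140.81770951 186.17306875] [ 0.32813316 -0.08841285 -2.87447059]
```

View pics/ov.png

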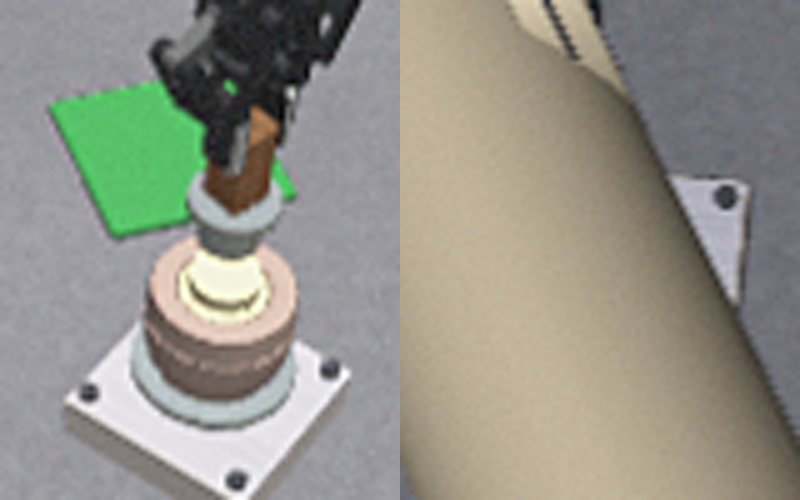

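The tool hangs vertically right over the cap. The foot underside is at about z 151 and the cap top at about 127. I'll descend towards contact.

```bash
python3 -m creep '[{"slide":[0,0.5,-6],"twist":0},{"slide":[0,0,-8],"twist":0},{"slide":[0,0,-4],"twist":0},{"slide":[0,0,-2],"twist":0},{"slide":[0,0,0],"twist":0}]'
for i in 1; do python3 -m creep '[{"slide":[0,0,-1],"twist":0},{"slide":[0,0,-1],"twist":0}]'; python3 -m creep '[{"slide":[0,0,-1],"twist":0},{"slide":[0,0,0],"twist":0}]';python3 -m creep '[{"slide":[0,0,-1],"twist":0},{"slide":[0,0,0],"twist":0}]'; done | grep -E "pos|force"
```

```text
clock: 7.75
tool_pos: [585.2, 142.1, 166.0]
tcp_rot: [[0.308, 0.952, -0.0], [0.952, -0.308, 0.0], [-0.0, -0.0, -1.0]]
force: [0.1, 0.2, -0.9]
finger_gap: 24.6
grasp_force: 59.1
tool_pos: [585.3, 142.0, 164.2]
force: [-0.3, 0.3, -2.8]
grasp_force: 59.1
tool_pos: [585.2, 142.0, 163.1]
force: [0.8, 0.5, -1.8]
grasp_force: 59.1
tool_pos: [585.2, 142.0, 162.1]
force: [0.9, 0.1, -1.8]
grasp_force: 59.1
```

```bash
(python3 -m creep '[{"slide":[0,-0.4,-1],"twist":0},{"slide":[0,0,0],"twist":0}]'; python3 -m creep '[{"slide":[0,0,-1],"twist":0},{"slide":[0,0,0],"twist":0}]';python3 -m creep '[{"slide":[0,0,-1],"twist":0},{"slide":[0,0,0],"twist":0}]';python3 -m creep '[{"slide":[0,0,-1],"twist":0},{"slide":[0,0,0],"twist":0}]') | grep -E "pos|^force"
```

```text
tool_pos: [585.1, 141.5, 161.0]
force: [-0.4, 0.3, -1.7]
tool_pos: [585.3, 141.6, 160.2]
force: [-0.2, 0.1, -1.1]
tool_pos: [585.3, 141.7, 159.3]
force: [-0.4, 0.8, 0.7]
tool_pos: [585.3, 141.6, 158.1]
force: [-0.1, 0.4, 1.2]
```

```bash
(python3 -m creep '[{"slide":[0,0,-1],"twist":0},{"slide":[0,0,0],"twist":0}]'; python3 -m creep '[{"slide":[0,0,-1],"twist":0},{"slide":[0,0,0],"twist":0}]';python3 -m creep '[{"slide":[0,0,-1],"twist":0},{"slide":[0,0,0],"twist":0}]';python3 -m creep '[{"slide":[0,0,-1],"twist":0},{"slide":[0,0,0],"twist":0}]') | grep -E "pos|^force"
```

```text
tool_pos: [585.3, 141.6, 157.1]
force: [1.5, 0.9, -0.3]
tool_pos: [585.2, 141.6, 156.0]
force: [-0.3, -0.1, -0.3]
tool_pos: [585.2, 141.6, 155.0]
force: [0.0, -0.2, -0.4]
tool_pos: [585.2, 141.6, 154.0]
force: [0.2, 0.1, 0.8]
```

```bash
(python3 -m creep '[{"slide":[0,0,-1],"twist":0},{"slide":[0,0,0],"twist":0}]'; python3 -m creep '[{"slide":[0,0,-1],"twist":0},{"slide":[0,0,0],"twist":0}]';python3 -m creep '[{"slide":[0,0,-1],"twist":0},{"slide":[0,0,0],"twist":0}]';python3 -m creep '[{"slide":[0,0,-1],"twist":0},{"slide":[0,0,0],"twist":0}]') | grep -E "pos|^force"
```

```text
tool_pos: [585.2, 141.6, 153.0]
force: [0.9, 0.4, -0.6]
tool_pos: [585.2, 141.6, 152.0]
force: [0.6, 0.6, -0.2]
tool_pos: [585.3, 141.8, 151.6]
force: [-0.9, 0.1, 4.9]
tool_pos: [585.6, 141.9, 151.1]
force: [-0.5, -0.6, 7.6]
```

It reached the stop after sinking about 8 mm. Now pressing against the catches.

```bash
(python3 -m creep '[{"slide":[0,0,-0.6],"twist":0},{"slide":[0,0,0],"twist":0}]'; python3 -m creep '[{"slide":[0,0,-0.6],"twist":0},{"slide":[0,0,0],"twist":0}]';python3 -m creep '[{"slide":[0,0,-0.6],"twist":0},{"slide":[0,0,0],"twist":0}]') | grep -E "pos|^force|rot"
```

```text
tool_pos: [585.7, 141.9, 150.6]
tcp_rot: [[0.308, 0.952, 0.002], [0.952, -0.308, 0.0], [0.001, 0.001, -1.0]]
force: [-1.1, 0.2, 8.0]
tool_pos: [585.7, 142.0, 150.0]
tcp_rot: [[0.307, 0.952, 0.002], [0.952, -0.307, 0.0], [0.001, 0.002, -1.0]]
force: [-0.7, -0.4, 8.7]
tool_pos: [585.8, 142.0, 149.5]
tcp_rot: [[0.308, 0.952, 0.002], [0.952, -0.308, 0.0], [0.001, 0.002, -1.0]]
force: [-1.0, 0.4, 8.1]
```

Plateau at about 10 N net, so the cap is sliding against the catches.

```bash
(python3 -m creep '[{"slide":[0,0,-0.8],"twist":0},{"slide":[0,0,0],"twist":0}]'; python3 -m creep '[{"slide":[0,0,-0.8],"twist":0},{"slide":[0,0,0],"twist":0}]';python3 -m creep '[{"slide":[0,0,-0.8],"twist":0},{"slide":[0,0,0],"twist":0}]';python3 -m creep '[{"slide":[0,0,-0.8],"twist":0},{"slide":[0,0,0],"twist":0}]') | grep -E "pos|^force"
```

```text
tool_pos: [585.9, 142.1, 148.9]
force: [-1.1, 0.1, 10.6]
tool_pos: [585.9, 142.0, 148.1]
force: [-0.0, 0.0, 10.3]
tool_pos: [585.8, 141.8, 146.8]
force: [0.2, -0.7, 6.6]
tool_pos: [585.1, 141.6, 144.9]
force: [1.2, 0.4, -1.0]
```

The force dropped, so the catches snapped. The seat should be near TCP z 141.

```bash
(python3 -m creep '[{"slide":[0,0,-1],"twist":0},{"slide":[0,0,0],"twist":0}]'; python3 -m creep '[{"slide":[0,0,-1],"twist":0},{"slide":[0,0,0],"twist":0}]';python3 -m creep '[{"slide":[0,0,-0.8],"twist":0},{"slide":[0,0,0],"twist":0}]';python3 -m creep '[{"slide":[0,0,-0.5],"twist":0},{"slide":[0,0,0],"twist":0}]') | grep -E "pos|^force"
```

```text
tool_pos: [584.7, 141.4, 143.4]
force: [-1.1, -0.6, -1.2]
tool_pos: [585.0, 141.6, 142.9]
force: [0.1, 0.5, -1.5]
tool_pos: [585.1, 141.6, 142.2]
force: [0.5, -0.3, -2.4]
tool_pos: [585.2, 141.7, 141.8]
force: [0.4, 0.4, -2.2]
```

```bash
(python3 -m creep '[{"slide":[0,0,-0.6],"twist":0},{"slide":[0,0,0],"twist":0}]'; python3 -m creep '[{"slide":[0,0,-0.6],"twist":0},{"slide":[0,0,0],"twist":0}]';python3 -m creep '[{"slide":[0,0,-0.6],"twist":0},{"slide":[0,0,0],"twist":0}]') | grep -E "pos|^force"
```

```text
tool_pos: [585.3, 141.7, 141.4]
force: [0.1, 0.4, -0.8]
tool_pos: [585.4, 141.8, 141.4]
force: [-1.7, -0.2, 5.6]
tool_pos: [585.5, 141.9, 141.3]
force: [-3.6, -0.9, 10.6]
```

```bash
(python3 -m creep '[{"slide":[-0.2,0,-0.6],"twist":0},{"slide":[0,0,0],"twist":0}]'; python3 -m creep '[{"slide":[-0.1,0,-0.5],"twist":0},{"slide":[0,0,0],"twist":0},{"slide":[0,0,0],"twist":0}]') | grep -E "pos|^force"
```

```text
tool_pos: [585.6, 142.0, 141.3]
force: [-5.0, -2.2, 13.5]
tool_pos: [585.6, 142.0, 141.2]
force: [-5.2, -1.5, 15.9]
```

```bash
(python3 -m creep '[{"slide":[-0.2,-0.1,-0.6],"twist":0},{"slide":[0,0,0],"twist":0},{"slide":[0,0,0],"twist":0}]') | grep -E "pos|^force"
```

```text
tool_pos: [585.6, 142.1, 141.2]
force: [-4.6, -1.3, 18.9]
```

```bash
(python3 -m creep '[{"slide":[0,0,-0.4],"twist":0},{"slide":[0,0,0],"twist":0},{"slide":[0,0,0],"twist":0}]'; python3 -m creep '[{"slide":[0,0,0],"twist":0},{"slide":[0,0,0],"twist":0},{"slide":[0,0,0],"twist":0},{"slide":[0,0,0],"twist":0},{"slide":[0,0,0],"twist":0},{"slide":[0,0,0],"twist":0},{"slide":[0,0,0],"twist":0},{"slide":[0,0,0],"twist":0}]';python3 -m creep '[{"slide":[0,0,0],"twist":0},{"slide":[0,0,0],"twist":0},{"slide":[0,0,0],"twist":0},{"slide":[0,0,0],"twist":0}]') | grep -E "pos|^force|clock|rot"
```

```text
clock: 16.38
tool_pos: [585.7, 142.1, 141.2]
tcp_rot: [[0.308, 0.952, 0.004], [0.952, -0.308, 0.0], [0.002, 0.003, -1.0]]
force: [-6.6, -2.6, 21.9]
clock: 17.38
tool_pos: [585.8, 142.1, 141.2]
tcp_rot: [[0.308, 0.951, 0.004], [0.951, -0.308, 0.0], [0.002, 0.003, -1.0]]
force: [-5.6, -1.6, 21.8]
clock: 17.88
tool_pos: [585.7, 142.1, 141.2]
tcp_rot: [[0.308, 0.952, 0.004], [0.952, -0.308, 0.0], [0.002, 0.003, -1.0]]
force: [-6.4, -1.9, 22.8]
```

Held at about 24 N net for over 1.5 s. Lifting and heading back to the pad; I'll inspect the cap on the way.

```bash
python3 -m creep '[{"slide":[0.2,0,2],"twist":0},{"slide":[0.2,0,3],"twist":0},{"slide":[0,0,8],"twist":0},{"slide":[0,0,15],"twist":0},{"slide":[0,0,15],"twist":0},{"slide":[0,0,8],"twist":0},{"slide":[0,0,0],"twist":0}]'
python3 -m creep '[{"slide":[0,-20,0],"twist":0},{"slide":[0,-40,0],"twist":0},{"slide":[0,-50,0],"twist":0},{"slide":[0,-50,0],"twist":0},{"slide":[0,-50,0],"twist":0},{"slide":[3,-50,0],"twist":0},{"slide":[3,-50,0],"twist":0},{"slide":[0,-40,0],"twist":0}]'
python3 -m creep '[{"slide":[0,-25,0],"twist":0},{"slide":[0,-10,0],"twist":0},{"slide":[0,0,0],"twist":0},{"slide":[0,0,0],"twist":0},{"slide":[0,0,0],"twist":0}]'
python3 - <<'E'
from h import *
a=vision.snapshot("scene");b=vision.snapshot("top")
cv2.imwrite("pics/chk.png",np.vstack([np.hstack([crop(a,195,130,66,60,6)[:300],crop(a,303,205,62,60,6)[:300]]),np.hstack([crop(b,335,188,66,50,6),crop(b,172,190,62,50,6)])])[:,:,::-1])
E
```

```text
clock: 18.75
tool_pos: [585.5, 141.7, 189.8]
tcp_rot: [[0.308, 0.951, 0.001], [0.951, -0.308, 0.0], [0.001, 0.001, -1.0]]
force: [-0.3, 0.3, -2.5]
finger_gap: 24.5
grasp_force: 59.1
clock: 19.75
tool_pos: [589.8, -212.4, 188.2]
tcp_rot: [[0.31, 0.951, -0.001], [0.951, -0.31, -0.001], [-0.001, -0.001, -1.0]]
force: [1.3, 0.1, -1.5]
finger_gap: 24.6
grasp_force: 59.1
clock: 20.38
tool_pos: [591.3, -242.2, 189.1]
tcp_rot: [[0.306, 0.952, 0.0], [0.952, -0.306, 0.0], [0.0, 0.0, -1.0]]
force: [-1.3, -0.3, -1.2]
finger_gap: 25.0
grasp_force: 59.1
```

View pics/chk.png

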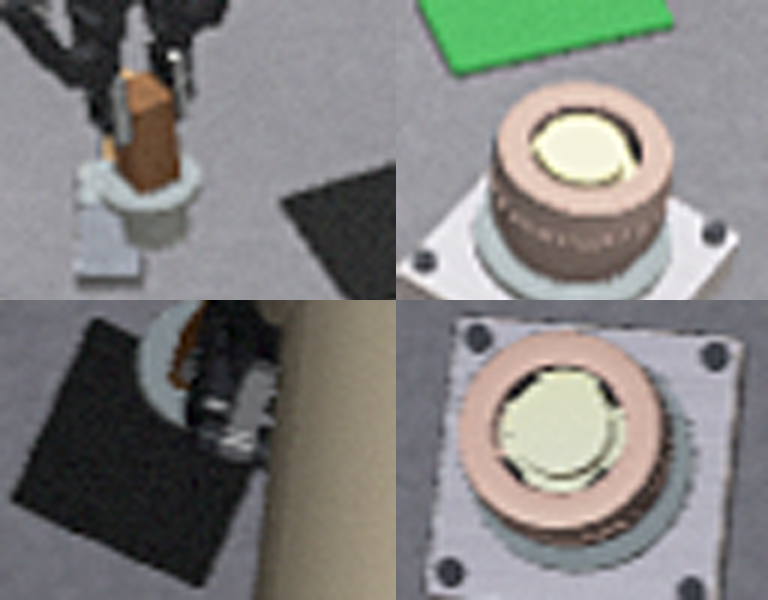

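The cap is flush and the black catches are closed over it. In the top view crop they show at (515,378), (605,388) and (512,472). Placing the tool near the pad centre now.

```bash
python3 -m creep '[{"slide":[1.5,-5,-20],"twist":0},{"slide":[1,-4,-30],"twist":0},{"slide":[0,0,-30],"twist":0},{"slide":[0,0,-30],"twist":0},{"slide":[0,0,-20],"twist":0},{"slide":[0,0,-9],"twist":0},{"slide":[0,0,-3],"twist":0},{"slide":[0,0,0],"twist":0}]'
(python3 -m creep '[{"slide":[0,0,-2],"twist":0},{"slide":[0,0,0],"twist":0},{"slide":[0,0,0],"twist":0}]'; python3 -m creep '[{"slide":[0,0,-1],"twist":0},{"slide":[0,0,0],"twist":0}]';python3 -m creep '[{"slide":[0,0,-1],"twist":0},{"slide":[0,0,0],"twist":0}]') | grep -E "pos|^force|clock"
```

```text
clock: 21.48
tool_pos: [594.1, -252.7, 47.7]
tcp_rot: [[0.308, 0.952, 0.001], [0.952, -0.308, -0.0], [-0.0, 0.001, -1.0]]
force: [-0.0, -0.0, -1.2]
finger_gap: 24.4
grasp_force: 59.1
clock: 21.85
tool_pos: [593.7, -252.6, 45.2]
force: [-0.3, -0.2, -1.2]
clock: 22.1
tool_pos: [593.5, -252.5, 43.9]
force: [0.0, 0.2, -2.2]
clock: 22.35
tool_pos: [593.5, -252.4, 42.8]
force: [-0.3, 0.6, -1.5]
```

```bash
(python3 -m creep '[{"slide":[0,0,-0.7],"twist":0},{"slide":[0,0,0],"twist":0}]'; python3 -m creep '[{"slide":[0,0,-0.6],"twist":0},{"slide":[0,0,0],"twist":0}]';python3 -m creep '[{"slide":[0,0,-0.5],"twist":0},{"slide":[0,0,0],"twist":0}]';python3 -m creep '[{"slide":[0,0,-0.4],"twist":0},{"slide":[0,0,0],"twist":0}]') | grep -E "pos|^force|clock"
```

```text
clock: 22.6
tool_pos: [593.6, -252.4, 42.2]
force: [-0.1, -0.0, -1.8]
clock: 22.85
tool_pos: [593.5, -252.4, 41.6]
force: [-0.6, -0.5, -0.9]
clock: 23.1
tool_pos: [593.6, -252.5, 41.4]
force: [-1.0, 0.4, 1.9]
clock: 23.35
tool_pos: [593.8, -252.5, 41.4]
force: [-3.0, 1.3, 5.9]
```

On the pad. Opening and rising.

```bash
python3 -m creep '[{"slide":[0,0,0.3],"twist":0},{"slide":[0,0,0],"twist":0},{"slide":[0,0,0],"twist":0},{"slide":[0,0,0],"twist":0},{"slide":[0,0,0],"twist":0},{"slide":[0,0,0],"twist":0}]' 65
python3 -m creep '[{"slide":[0,0,5],"twist":0},{"slide":[0,0,15],"twist":0},{"slide":[0,0,30],"twist":0},{"slide":[0,0,40],"twist":0},{"slide":[0,0,40],"twist":0},{"slide":[0,0,30],"twist":0},{"slide":[-30,-20,0],"twist":0},{"slide":[-40,-30,0],"twist":0}]'
python3 -m creep '[{"slide":[-40,-30,0],"twist":0},{"slide":[-40,-30,0],"twist":0},{"slide":[-30,-30,0],"twist":0},{"slide":[-10,-20,0],"twist":0},{"slide":[0,0,0],"twist":0},{"slide":[0,0,0],"twist":0}]'
python3 - <<'E'
from h import *
a=vision.snapshot("scene");b=vision.snapshot("top")
cv2.imwrite("pics/end.png",np.hstack([crop(a,180,130,200,150,2),crop(b,160,110,200,150,2)])[:,:,::-1])
i=crop(b,335,188,50,50,8);H=cv2.cvtColor(i,cv2.COLOR_RGB2HSV)
m=((H[...,0]<20)&(H[...,1]>90)&(H[...,2]>95)).astype(np.uint8);M=cv2.moments(m)
p=np.array([335,188])+(np.array([M["m10"],M["m01"]])/M["m00"]+.5)/8-.5;print(onz("top",p,92))
E
```

```text
clock: 24.1
tool_pos: [593.6, -252.5, 41.0]
tcp_rot: [[0.308, 0.951, 0.0], [0.951, -0.308, -0.0], [-0.0, 0.0, -1.0]]
force: [-0.1, -0.0, 0.5]
finger_gap: 65.4
grasp_force: 0.0
clock: 25.1
tool_pos: [523.9, -301.8, 202.6]
tcp_rot: [[0.305, 0.952, 0.002], [0.952, -0.305, -0.0], [0.0, 0.002, -1.0]]
force: [-0.2, 0.1, 0.1]
finger_gap: 65.1
grasp_force: 0.0
clock: 25.85
tool_pos: [404.6, -411.4, 201.7]
tcp_rot: [[0.306, 0.952, 0.001], [0.952, -0.306, -0.0], [0.0, 0.001, -1.0]]
force: [0.3, 0.2, 0.2]
finger_gap: 65.0
grasp_force: 0.0
[ 593.24354853 -252.91114388   92.        ]
```

View pics/end.png

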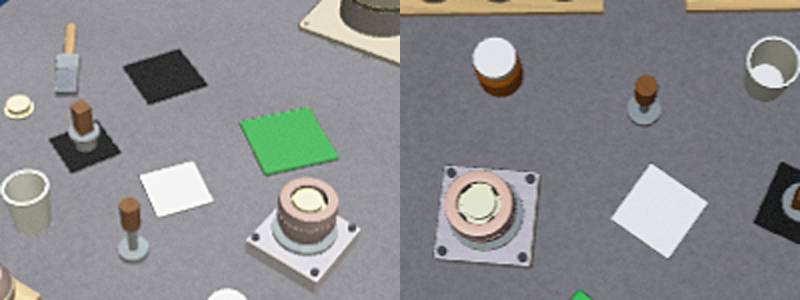

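The tool stands upright on its pad near the centre, at (593, -253). The cap is flush and the bystanders in view haven't moved.

```bash
python3 -c "
from station import workorder
print(workorder.sign_off())"
```

```text
the job is handed in; nothing more can be done
None
```

The cap clicked home and was held at about 24 N for over 1.5 s; the tool is back upright on its pad, released, and the job was handed in at about 26 s.

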